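# Trip test of the potter's wheel power box

### The arm

A 6-joint arm with a two-finger parallel gripper is mounted at the origin on the work surface. World frame = base frame: x ahead of the robot, y to its left, z up, the work surface at z = 0. Lengths are in mm, angles in degrees, forces in N, time in s.
With the tool pointing down it reaches from about 300 to 850 mm from the base axis. Payload 4.2 kg.
Tool frame: the origin (TCP) lies on the centre line of the jaws, within the pads' length; the fingertips stand 14 mm ahead of it and the grasp point (between the pads) lies 5 mm behind it; z points along the fingers, y is the direction in which the jaws open and shut (so a half turn about z gives the same grasp; the last joint's range is limited). The gripper opens to 91 mm and grips with 3 to 60 N. Pads are 32 mm wide; open, the fingers measure 118 mm over their backs; the gripper's body (76 mm by 178 mm) begins 60 mm behind the grasp point.
Start: joints at [66.119, 18.312, 89.639, -0, 72.044, -1.146], TCP at [222.223, 530.338, 227.976] pointing down, gripper open.
Joint ranges: [-177.97, 177.97], [-48.28, 115.42], [12.27, 149.76], [-77.06, 257.06], [2.81, 150.46], [-146.56, 146.56]. Speed limits (degrees/s): [147.25, 147.25, 180, 180, 180, 180].

### API

Orientations are given as [roll, pitch, yaw] about the fixed x, y, z axes, in that order (R = Rz(yaw) Ry(pitch) Rx(roll)).
In Python, from workcell import env gives the robot as it stands.
- The arm moves only by the tool play_rows, never from a script. Its argument "increments" is a list of rows, each a list of 5 numbers: the shift along the world's x, y, z in mm, then the turn about the world's z in degrees, then the closure, from 0 (fully open) to 1 (shut). In form: [[x, y, z, yaw, fingers], ...]. A call has 1 to 20 rows; each row shifts and turns the commanded pose from where the row before left it; what a row does not reach is not made up. A row lasts 1/8 s, in which the tool goes at most 62.5 mm and 10.7 degrees, less where a joint would pass 70% of its speed; a pose out of reach is approached as far as the arm can. A call is refused whole if a number of a shift passes 62.5 or a number of a turn 10.7, either way. A call with a gripper value outside its range is refused whole. The fingers move at their own pace and stop on an object; "newtons" is the grip in N (left out, the last holds). Time passes only in rows, so rows that do not move let the fingers close. It gives the time, the measured TCP pose, the force and the opening at its end, in the units of the state.
- env.state(): the state, without advancing time (a new reading comes with each control period).
- env.grab_frame(name): name is "scene" or "top" or "wrist"; returns the picture (420x560x3 uint8, red, green, blue); there is no depth.
- env.calibration(name): a dict with "fx", "fy", "cx", "cy" (pixels), "dist_coeffs" ([k1, k2, p1, p2, k3] as OpenCV has them; the pictures are not rectified), "R" (3x3) and "t" (3): a world point X has camera coordinates R X + t; the wrist camera has in their place "hand_eye" (4x4, takes a point from camera to tool coordinates, whose origin is the TCP and whose axes are the flange's). Camera axes: x right, y down, z forward; pixel columns grow to the right and rows downward; lengths in mm; the calibration is good to about 2 mm. A picture is of the moment at which its call begins: read the wrist's pose just before it. calibration takes no time and is no camera call.
- env.job_done(): hands the job in, once; it reports no verdict.
The state is a dict: "time_s": time; "qpos": joint angles; "qvel": joint speeds; "effort": joint torques, N m; "ee_pos": TCP position; "ee_rot": TCP orientation; "force": force on the tool from outside, world axes, zero at the start; "torque": the same for the moment, N m; "gripper_width": finger opening in mm.
Only numpy, scipy, OpenCV 4.12 (cv2) and the standard library are available. Lean on these libraries where they do the work, as an engineer would, in place of code of your own. Each camera call takes 0.05 s, during which the arm holds its last target.

### The job

Test the trip switch on the potter's wheel power box: press the round test button until the switch lever drops, then lift the lever back up until it latches and stays up by itself, then slide the little metal dust shutter fully shut over the button. Leave the pots and tools around the box where they are.

Things in the scene. Friction and masses are not known exactly. Their poses are not given: they have to be found in the camera images.
- box: grey power box fixed to the table, 270 mm wide (y), 154 mm deep, 148 mm high, with a sloping face; origin on the table straight below the test button; x level, from the low front to the high back of the box, z up. The low front looks to the robot's right (world -y), turned up to 45 degrees away from the robot
- panel: face plate of the box, 250 mm wide, sloping 35 deg from level. Origin: under the button's middle, 96 mm above the table. x: up the slope; y: to the left along the face (seen facing it), the end nearer the robot; z: straight out of the face, 35 deg from vertical. Surface at z = 2 mm, x = -76 to 82 mm. 'Panel' coordinates elsewhere are in this frame
- guard_mid (a point): middle of a fixed 14 mm guard bar along panel y above the face, at panel x = 62, z = 66 mm; its legs at y = +-126 mm go down to the box at larger x. A tool held vertical over button or lever meets it; along panel z there is room. Same axes as panel
- rails_mid (a point): midway between the two fixed shutter rails, at their top: rails 5 mm wide, 18 mm high, along panel y from -97 to 27 mm, centred at panel x = +-27 mm. Same axes as panel
- button_top (a point): centre of the top of the round black test button, 26 mm across; out, it lies at panel x = y = 0, z = 14 mm. Nothing surrounds it but the rails. Same axes as panel
- test_button (a joint): travel into the face along panel -z: 0 out, 0.007 m fully in; springs back; about 2 N to start, 6 N fully in. Pressed more than about 4 mm it frees the lever. It dips by itself while the lever is lifted past its catch
- lever_tip (a point): middle of the lever's black crossbar, 12 mm thick, 36 mm long along panel y, on a 10 mm stem; pivot line along panel y at panel x = -12, y = 60, z = -5 mm, 45 mm away. Latched up: panel x = 9.5, z = 34.5 mm; dropped: x = -34, z = 34 mm. Its axes turn with the lever
- trip_lever (a joint): lever angle: about 0 latched up (leaning up the slope), 1.0 rad dropped (down the slope); a spring drives it down, a catch holds it until the button frees it. To latch it, push the crossbar up the slope past 0 to the stop at -0.12 (about 6 N at the crossbar); let go there it settles at 0; let go short of it, it falls
- shutter_tab (a point): middle of the top of the tab of the aluminium dust shutter, at panel x = 0, z = 38 mm; tab 10 mm wide along panel y, 34 mm long along panel x, 20 mm high, on a plate 49 x 40 x 4 mm (x, y, z). Same axes as panel
- shutter (a joint): shutter position: 0 fully shut over the button (end stop), growing as it slides to panel -y, 0.072 m fully open; it starts open, 52 to 72 mm, and stays where left; about 1.2 N of friction
- bowl: loose fired-clay bowl, 104 mm across, 50 mm high; origin at the centre of its underside; a bystander, stands within about 0.3 m of the box
- jar: loose white jar with cork lid, 64 mm across, 85 mm high; origin at the centre of its underside; a bystander, stands within about 0.3 m of the box
- rib: loose flat wooden rib, 100 x 55 x 8 mm; origin at the centre of its underside; a bystander, stands within about 0.3 m of the box
- trimmer: loose wooden-handled brush lying on the table; origin near its middle, at its underside; a bystander, stands within about 0.3 m of the box
- block: loose cork sanding block, 90 x 55 x 35 mm; origin at the centre of its underside; a bystander, stands within about 0.3 m of the box
- cup: loose fired-clay cup, 72 mm across, 75 mm high; origin at the centre of its underside; a bystander, stands within about 0.3 m of the box

How it is judged:
By the outcome, as a careful person would: the job done as asked, in the order asked, and still so for the second after the job is handed in, with the robot touching nothing.
It also fails if it takes over 48 s, if anything falls off the work surface, if the arm or the gripper's body presses on something with over 40 N, if the wrist force passes 120 N, or if a joint passes its speed limit or range.

## Working session

There is one attempt and no reset: what is moved stays moved. The work goes in short steps, Python scripts to look and compute and a tool call to move; the robot and the scene stay as the last step left them, time stands still between calls to the robot, and variables do not carry over. Pictures are saved under pics/ and viewed, and the job is handed in when it is done.

Besides the shell and the picture viewer there is one more tool, called after "Request:" as name(argument=value, ...), one argument or row to a line, values as JSON. play_rows: Moves the arm, as the interface text tells. Its arguments: {"type":"object","properties":{"increments":{"type":"array"},"newtons":{"type":"number"}},"required":["increments"]}

```bash
ls; mkdir -p pics
python3 - <<'E'
from workcell import env
import cv2,json
s=env.state();print(s)
for n in ["scene","top","wrist"]:
    f=env.grab_frame(n);cv2.imwrite(f"pics/{n}0.png",f[:,:,::-1])
    print(n,env.calibration(n))
E
```

```text
pics
{'time_s': 0.0, 'qpos': array([ 6.61199125e+01,  1.83522429e+01,  8.97071860e+01, -5.57017305e-04,
        7.20421496e+01, -1.14576396e+00]), 'qvel': array([ 0.02228111, -0.02725949, -0.0109701 , -0.04178047,  0.14751541,
       -0.04482039]), 'effort': array([-8.17058590e-04, -4.12459731e+01, -2.31970704e+01,  7.26635009e-02,
        4.56382823e-02, -1.23548598e-04]), 'ee_pos': array([222.02095027, 529.88928249, 227.10892882]), 'ee_rot': array([-1.79898431e+02, -1.50169628e-03,  1.57265847e+02]), 'force': array([-0.78471236,  0.33778854, -0.0519414 ]), 'torque': array([ 0.0483693 ,  0.02339844, -0.02126387]), 'gripper_width': 90.94774753467641}
scene {'fx': 546.5899902079113, 'fy': 546.5899902079113, 'cx': 278.4031924748753, 'cy': 203.71848737497152, 'dist_coeffs': array([-0.11995744,  0.        ,  0.        ,  0.        ,  0.        ]), 'R': array([[ 0.39198465,  0.91996553,  0.00338479],
       [ 0.67773993, -0.28628376, -0.67728147],
       [-0.6221066 ,  0.26777795, -0.73571622]]), 't': array([-242.34469965, -317.47198456, 1596.87773883])}
top {'fx': 479.6323366605703, 'fy'
[... 216 characters left out ...]
-0.99736954,  0.02525221, -0.06794354],
       [ 0.06718619, -0.02971962, -0.99729773]]), 't': array([   8.306117  ,  620.16976802, 1120.83638326])}
wrist {'fx': 307.4373558715997, 'fy': 307.4373558715997, 'cx': 273.37688304678886, 'cy': 207.65905829206173, 'dist_coeffs': array([-0.06174882,  0.        ,  0.        ,  0.        ,  0.        ]), 'hand_eye': array([[ 7.23074327e-04, -9.68050733e-01, -2.50753376e-01,
         7.02363421e+01],
       [ 9.99998220e-01,  1.13703077e-03, -1.50598345e-03,
         1.20916634e-01],
       [ 1.74298269e-03, -2.50751841e-01,  9.68049832e-01,
        -1.56907400e+02],
       [ 0.00000000e+00,  0.00000000e+00,  0.00000000e+00,
         1.00000000e+00]])}
```

View pics/scene0.png

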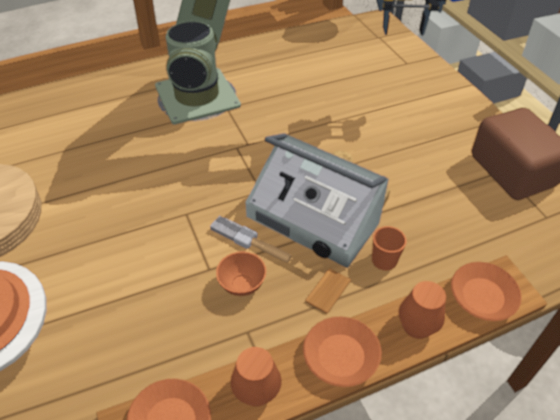

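View pics/top0.png

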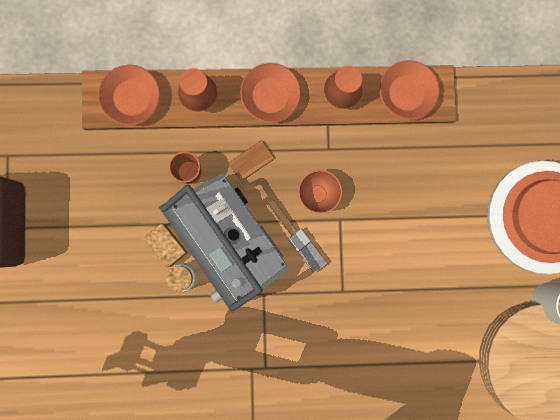

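View pics/wrist0.png

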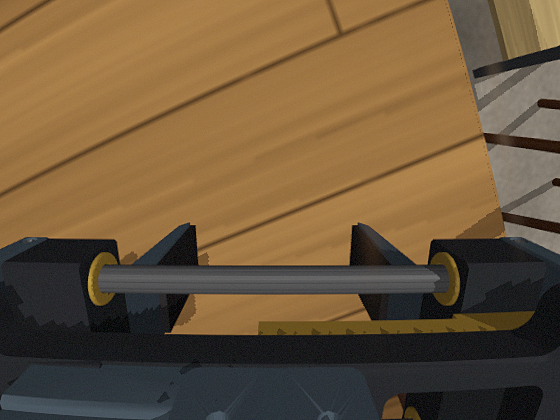

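The scene view shows the box around (315,195), with the lever at about (288,185) and the button at about (312,193). In the top view the box is around (225,240), with the button at about (233,235). I'll zoom in on both to get exact points.

Run:
```python
import cv2
a=cv2.imread("pics/scene0.png")[125:270,235:400];cv2.imwrite("pics/scene0z.png",cv2.resize(a,None,fx=4,fy=4,interpolation=cv2.INTER_CUBIC))
a=cv2.imread("pics/top0.png")[140:320,140:335];cv2.imwrite("pics/top0z.png",cv2.resize(a,None,fx=3.3333,fy=3.3333,interpolation=cv2.INTER_CUBIC))
```

```text
(no output)
```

View pics/scene0z.png

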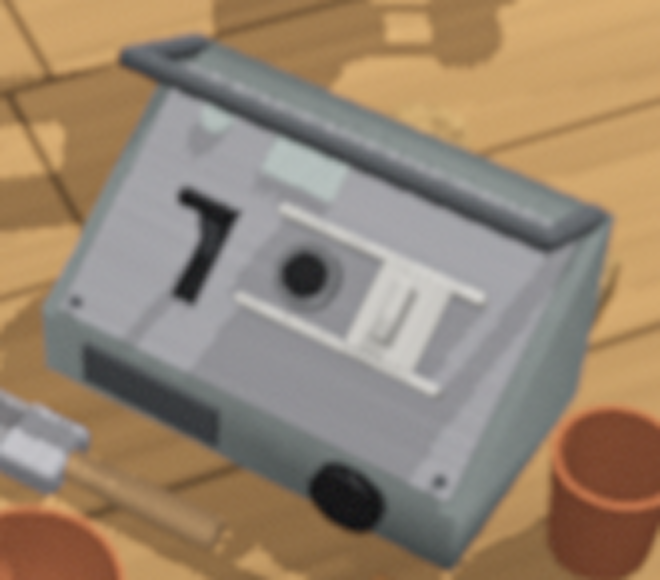

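View pics/top0z.png

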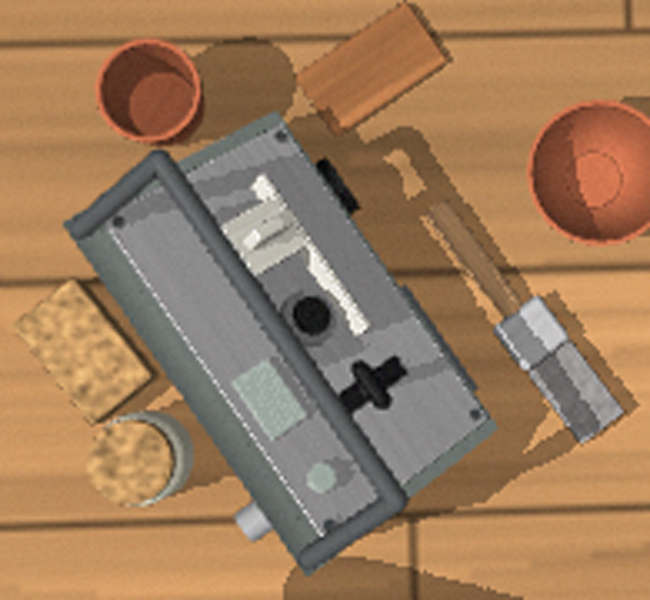

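```bash
cat > geo.py <<'E'
import numpy as np,cv2
from scipy.optimize import least_squares
c,s=np.cos(np.radians(35)),np.sin(np.radians(35))
def p2b(p): # panel->box
    p=np.asarray(p,float); return np.stack([p[...,0]*c-p[...,2]*s,p[...,1],96+p[...,0]*s+p[...,2]*c],-1)
def b2w(b,q):
    a=np.radians(q[2]);R=np.array([[np.cos(a),-np.sin(a),0],[np.sin(a),np.cos(a),0],[0,0,1]])
    return b@R.T+np.array([q[0],q[1],0])
def proj(X,C):
    X=np.asarray(X,float).reshape(-1,3)
    return cv2.projectPoints(X,cv2.Rodrigues(np.array(C["R"]))[0],np.array(C["t"]),np.array([[C["fx"],0,C["cx"]],[0,C["fy"],C["cy"]],[0,0,1.]]),np.array(C["dist_coeffs"]))[0][:,0]
E
python3 - <<'E'
from geo import *
from workcell import env
S,T=env.calibration("scene"),env.calibration("top")
zs=lambda u,v:((u+.5)/4-.5+235,(v+.5)/4-.5+125)
zt=lambda u,v:((u+.5)/3.3333-.5+140,(v+.5)/3.3333-.5+140)
obs=[("S",(0,0,14),zs(304,272)),("S",(9.5,60,34.5),zs(209,204)),("S",(62,126,66),zs(128,58)),("S",(62,-126,66),zs(553,243)),
("S",(27,27,20),zs(285,209)),("S",(-27,27,20),zs(238,297)),("S",(27,-97,20),zs(483,296)),("S",(-27,-97,20),zs(436,388)),
("T",(0,0,14),zt(310,315)),("T",(9.5,60,34.5),zt(373,386)),("T",(62,-126,66),zt(163,162)),("T",(62,126,66),zt(400,502)),("T",(-27,27,20),zt(360,328)),("T",(-27,-97,20),zt(262,180))]
def f(q,which="ST"):
    return np.concatenate([(proj(b2w(p2b(p),q),S if k=="S" else T)[0]-np.array(uv)) for k,p,uv in obs if k in which])
for w in ("ST","S","T"):
    r=least_squares(f,[500,95,125],args=(w,),loss="soft_l1");print(w,r.x)
    print(np.round(f(r.x).reshape(-1,2),1).tolist())
E
```

```text
ST [574.11505194  98.65774854 123.91362959]
[[-0.1, -0.2], [-0.6, -0.1], [0.5, -0.4], [-1.2, -1.4], [-1.2, -1.0], [-0.6, -0.9], [-0.1, -0.0], [0.3, 0.0], [0.8, -0.4], [-1.1, -0.2], [-1.8, -0.2], [-1.2, -0.6], [2.6, -0.9], [-0.3, -2.0]]
S [575.75964993  98.78251181 123.93804566]
[[0.2, 0.3], [-0.3, 0.4], [0.8, 0.0], [-0.7, -0.9], [-0.9, -0.6], [-0.2, -0.4], [0.3, 0.5], [0.7, 0.6], [0.7, -1.1], [-1.1, -1.0], [-1.9, -1.0], [-1.2, -1.5], [2.5, -1.6], [-0.4, -2.7]]
T [572.73825061  97.60845843 123.99448797]
[[-0.8, -0.5], [-1.3, -0.4], [-0.3, -0.7], [-2.0, -1.8], [-2.0, -1.3], [-1.3, -1.2], [-0.8, -0.4], [-0.4, -0.3], [1.3, 0.2], [-0.5, 0.4], [-1.3, 0.5], [-0.5, -0.0], [3.1, -0.3], [0.1, -1.4]]
```

Request:
play_rows(
  increments=[
    [22, 52, 10, 0, 0],
    [22, 52, 10, 0, 0],
    [22, 52, 0, 0, 0],
    [22, 52, 0, 0, 0],
    [22, 52, 0, 0, 0],
    [22, 52, 0, 0, 0],
    [22, 52, 0, 0, 0],
  ],
)

```text
time_s: 1.02
ee_pos: [357.6, 850.1, 228.8]
ee_rot: [178.3, -0.0, 157.3]
force: [2.7, 4.9, 14.3]
gripper_width: 91.3
```

Request:
play_rows(
  increments=[
    [22, 52, 0, 0, 0],
    [22, 52, 0, 0, 0],
    [22, 52, 0, 0, 0],
    [0, 0, 0, 0, 0],
  ],
)

```text
time_s: 1.52
ee_pos: [378.7, 899.2, 181.1]
ee_rot: [172.4, 0.0, 157.3]
force: [-0.7, -0.2, -0.3]
gripper_width: 91.1
```

Run:
```python
from workcell import env
s=env.state();print(s["qpos"].round(2),s["ee_pos"].round(1),s["ee_rot"].round(2),s["force"])
```

```text
[66.46 62.35 12.45  0.1  97.63 -0.79] [378.7 899.2 181.1] [1.7243e+02 1.0000e-02 1.5726e+02] [-0.66568572 -0.15975144 -0.31516568]
```

Request:
play_rows(
  increments=[
    [-22, -52, 0, 0, 0],
    [-22, -52, 0, 0, 0],
    [-22, -52, 0, 0, 0],
    [0, 0, 0, 0, 0],
  ],
)

```text
time_s: 2.02
ee_pos: [322.8, 767.4, 185.9]
ee_rot: [172.8, 0.0, 157.3]
force: [0.5, 0.7, 0.6]
gripper_width: 91.1
```

Request:
play_rows(
  increments=[
    [0, 0, 15, -10.2, 0],
    [0, 0, 15, -10.2, 0],
    [0, 0, 15, -10.2, 0],
    [0, 0, 15, -10.2, 0],
    [0, 0, 15, -10.2, 0],
    [0, 0, 15, -10.2, 0.2],
    [0, 0, 15, -10.2, 0.4],
    [0, 0, 15, -10.2, 0.6],
    [0, 0, 15, -10.2, 0.8],
    [0, 0, 15, -10.2, 1],
  ],
)

```text
time_s: 3.28
ee_pos: [325.8, 774.7, 339.4]
ee_rot: [172.1, -0.2, 54.9]
force: [0.4, 1.0, 0.3]
gripper_width: 43.9
```

```bash
cat > st.py <<'E'
from workcell import env
import numpy as np
from scipy.spatial.transform import Rotation as Ro
def show():
    s=env.state();R=Ro.from_euler("xyz",s["ee_rot"],degrees=True).as_matrix()
    z=R[:,2];x=R[:,0]
    print("t",round(s["time_s"],2),"q",s["qpos"].round(1),"p",s["ee_pos"].round(1),"F",s["force"].round(1),"w",round(s["gripper_width"],1))
    print("lean",round(np.degrees(np.arccos(-z[2])),1),"az",round(np.degrees(np.arctan2(z[1],z[0])),1),"toolx az",round(np.degrees(np.arctan2(x[1],x[0])),1))
    return s,R
if __name__=="__main__": show()
E
python3 st.py
```

```text
t 3.27 q [ 69.3  50.6  16.1  -8.4 114.9 101. ] p [325.8 774.7 339.4] F [0.4 1.  0.3] w 43.9
lean 7.9 az -33.9 toolx az 54.9
```

Request:
play_rows(
  increments=[
    [23, 55, 0, 0, 1],
    [23, 55, 0, 0, 1],
    [23, 55, 0, 0, 1],
    [23, 55, 0, 0, 1],
    [23, 55, 0, 0, 1],
    [23, 55, 0, 0, 1],
  ],
)

```text
time_s: 4.03
ee_pos: [386.1, 894.4, 224.1]
ee_rot: [174.1, -11.5, 56.7]
force: [0.3, 0.3, 0.1]
gripper_width: 0.2
```

```bash
python3 st.py
```

```text
t 4.03 q [ 68.7  60.1  12.3  -8.2  97.5 100.8] p [386.1 894.4 224.1] F [0.3 0.3 0.1] w 0.2
lean 12.9 az 29.2 toolx az 56.7
```

Request:
play_rows(
  increments=[
    [23, 55, 50, 0, 1],
    [23, 55, 50, 0, 1],
    [23, 55, 50, 0, 1],
    [23, 55, 50, 0, 1],
    [23, 55, 50, 0, 1],
    [23, 55, 50, 0, 1],
  ],
)

```text
time_s: 4.78
ee_pos: [406.5, 921.8, 338.7]
ee_rot: [176.2, -25.7, 57.9]
force: [0.6, -1.0, 0.1]
gripper_width: 0.5
```

```bash
python3 st.py
```

```text
t 4.78 q [68.2 54.3 12.3 -8.2 88.7 99.5] p [406.5 921.8 338.7] F [ 0.6 -1.   0.1] w 0.5
lean 26.0 az 49.1 toolx az 57.9
```

Request:
play_rows(
  increments=[
    [20, 58, 50, 0, 1],
    [20, 58, 50, 0, 1],
    [20, 58, 50, 0, 1],
    [20, 58, 50, 0, 1],
  ],
)

```text
time_s: 5.28
ee_pos: [410.5, 950.5, 398.2]
ee_rot: [177.4, -35.3, 58.6]
force: [-0.3, -0.2, -0.1]
gripper_width: 0.4
```

```bash
python3 st.py
```

```text
t 5.28 q [68.6 52.2 12.3 -8.4 81.1 99.6] p [410.5 950.5 398.2] F [-0.3 -0.2 -0.1] w 0.4
lean 35.4 az 54.1 toolx az 58.6
```

Request:
play_rows(
  increments=[
    [8, -62, -4, 4.5, 1],
    [8, -62, -4, 4.5, 1],
    [8, -62, -4, 4.5, 1],
    [8, -62, -4, 4.5, 1],
    [8, -62, -4, 4.5, 1],
    [14, -62, -4, 4.5, 1],
    [14, -62, -4, 4.5, 1],
    [14, -62, -4, 4.5, 1],
    [14, -62, -4, 4.5, 1],
    [14, -62, -4, 4.5, 1],
  ],
)

```text
time_s: 6.52
ee_pos: [519.4, 363.8, 362.3]
ee_rot: [177.0, -35.0, 102.3]
force: [1.2, -0.3, -1.1]
gripper_width: 0.4
```

```bash
python3 st.py
```

```text
t 6.53 q [17.2 15.9 82.3 35.5 77.5 -0.7] p [519.4 363.8 362.3] F [ 1.2 -0.3 -1.1] w 0.4
lean 35.1 az 97.1 toolx az 102.3
```

Request:
play_rows(
  increments=[
    [18, -60, -6, 4.5, 1],
    [18, -60, -6, 4.5, 1],
    [18, -60, -6, 4.5, 1],
    [18, -55, -6, 4.5, 1],
    [5, -40, -10, 4, 1],
    [0, 0, -20, 0, 1],
    [0, 0, 0, 0, 1],
  ],
)

```text
time_s: 7.4
ee_pos: [595.5, 91.4, 306.3]
ee_rot: [177.4, -35.1, 123.9]
force: [-0.6, -0.4, 0.6]
gripper_width: 0.3
```

```bash
python3 st.py
python3 - <<'E'
from workcell import env
import cv2
for n in ["scene","wrist"]:
    f=env.grab_frame(n);cv2.imwrite(f"pics/{n}1.png",f[:,:,::-1])
E
```

```text
t 7.4 q [ -6.8  28.4  70.7  28.4 101.8 -39.2] p [595.5  91.4 306.3] F [-0.6 -0.4  0.6] w 0.3
lean 35.1 az 119.3 toolx az 123.9
```

View pics/scene1.png

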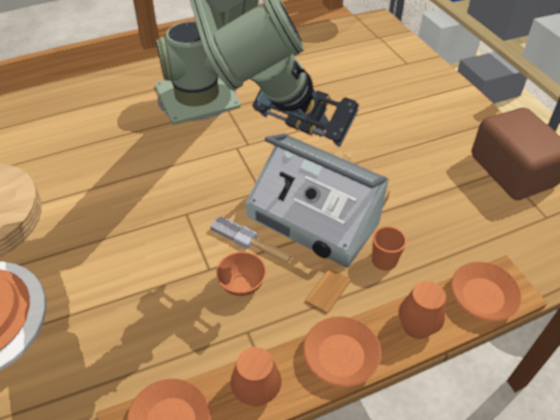

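View pics/wrist1.png

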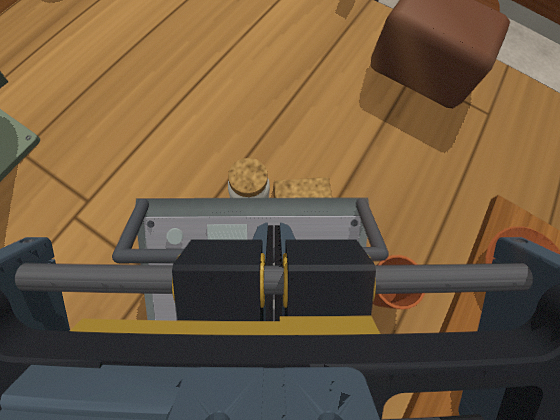

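```bash
cat > go.py <<'E'
import sys
from geo import *
from st import show
Q=[574.5,98.7,123.9]
if __name__=="__main__":
    s,R=show()
    a=np.radians(Q[2])
    Rp=np.array([b2w(p2b(e),Q)-b2w(p2b(np.zeros(3)),Q) for e in np.eye(3)]).T
    tip=s["ee_pos"]+14*R[:,2]
    o=b2w(p2b(np.zeros(3)),Q)
    print("tip panel",(Rp.T@(tip-o)).round(1),"tool in panel\n",(Rp.T@R).round(2), "F panel",(Rp.T@s["force"]).round(1))
    args=list(map(float,sys.argv[1:]))
    for i in range(0,len(args),3):
        g=o+Rp@np.array(args[i:i+3]); print(args[i:i+3],"delta",(g-tip).round(1)); tip=g
E
python3 go.py -2 0 50 -2 0 22 -2 0 12 -2 0 7.5 -2 0 50
```

```text
t 7.5 q [ -6.7  28.3  70.6  28.4 101.9 -39.2] p [595.5  92.3 308.4] F [-0.1  0.4 -0.2] w 0.5
lean 35.1 az 119.1 toolx az 124.1
tip panel [107.9 -14.5 169.7] tool in panel
 [[ 1.    0.   -0.  ]
 [ 0.   -1.   -0.05]
 [-0.    0.05 -1.  ]] F panel [ 0.2 -0.2 -0.4]
[-2.0, 0.0, 50.0] delta [  -0.2  -25.8 -161.1]
[-2.0, 0.0, 22.0] delta [ -9.   13.3 -22.9]
[-2.0, 0.0, 12.0] delta [-3.2  4.8 -8.2]
[-2.0, 0.0, 7.5] delta [-1.4  2.1 -3.7]
[-2.0, 0.0, 50.0] delta [ 13.6 -20.2  34.8]
```

Request:
play_rows(
  increments=[
    [17, -25, -21, 0, 1],
    [17, -25, -21, 0, 1],
    [17, -25, -21, 0, 1],
    [-17, 16.4, -33, 0, 1],
    [-17, 16.4, -33, 0, 1],
    [-17, 16.4, -32, 0, 1],
    [0, 0, 0, 0, 1],
    [0, 0, 0, 0, 1],
  ],
)

```text
time_s: 8.5
ee_pos: [596.9, 66.1, 148.6]
ee_rot: [177.0, -34.9, 124.2]
force: [-0.2, -0.4, -0.0]
gripper_width: 0.2
```

```bash
python3 go.py -2 0 20 -2 0 12 -2 0 8 -2 0 50;python3 - <<'E'
from workcell import env
import cv2
f=env.grab_frame("scene")[:,:,::-1][60:300,200:440];cv2.imwrite(f"pics/scene2.png",cv2.resize(f,None,fx=2.5,fy=2.5))
f=env.grab_frame("top")[:,:,::-1][120:320,120:340];cv2.imwrite(f"pics/top2.png",cv2.resize(f,None,fx=2.7,fy=2.7))
E
```

```text
t 8.5 q [ -8.8  34.5  83.2  27.   86.  -49.7] p [596.9  66.1 148.6] F [-0.2 -0.4 -0. ] w 0.2
lean 35.0 az 119.0 toolx az 124.2
tip panel [-2.3 -1.1 51.8] tool in panel
 [[ 1.    0.   -0.  ]
 [ 0.   -1.   -0.05]
 [-0.    0.05 -1.  ]] F panel [-0.2  0.4  0.1]
[-2.0, 0.0, 20.0] delta [-11.2  14.7 -25.9]
[-2.0, 0.0, 12.0] delta [-2.6  3.8 -6.6]
[-2.0, 0.0, 8.0] delta [-1.3  1.9 -3.3]
[-2.0, 0.0, 50.0] delta [ 13.4 -20.   34.4]
```

View pics/scene2.png

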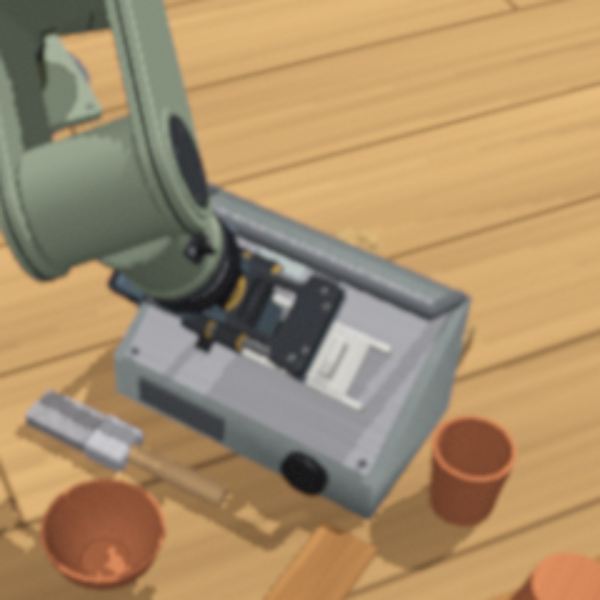

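View pics/top2.png

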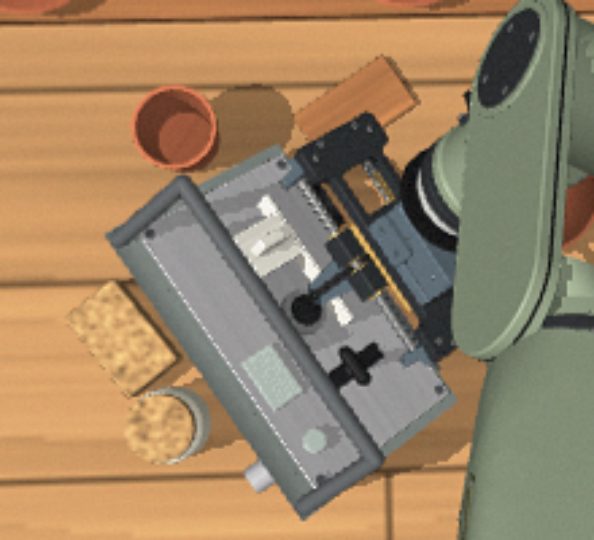

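The top view shows the closed fingers lined up over the button at about (305,300), clear of the guard. Next I'll press.

Request:
play_rows(
  increments=[
    [-5.5, 7.3, -13, 0, 1],
    [-5.5, 7.3, -12.8, 0, 1],
    [-1, 1.5, -2.5, 0, 1],
    [-1, 1.5, -2.5, 0, 1],
    [-1, 1.5, -2.5, 0, 1],
    [-1, 1.5, -2.5, 0, 1],
    [0, 0, 0, 0, 1],
  ],
)

```text
time_s: 9.48
ee_pos: [580.6, 85.3, 112.8]
ee_rot: [177.2, -34.9, 124.1]
force: [-1.4, -9.2, 12.8]
gripper_width: 0.6
```

```bash
python3 go.py -2 0 8 -2 0 50;python3 - <<'E'
from workcell import env
import cv2
f=env.grab_frame("top")[:,:,::-1][120:320,120:340];cv2.imwrite(f"pics/top3.png",cv2.resize(f,None,fx=2.7,fy=2.7))
E
```

```text
t 9.47 q [ -7.4  35.   88.1  27.8  80.7 -51.1] p [580.6  85.3 112.8] F [-1.4 -9.2 12.8] w 0.6
lean 35.0 az 119.2 toolx az 124.1
tip panel [-2.3  1.8  8.2] tool in panel
 [[ 1.    0.   -0.  ]
 [ 0.   -1.   -0.05]
 [-0.    0.05 -1.  ]] F panel [ 1.7  6.3 14.4]
[-2.0, 0.0, 8.0] delta [1.3 1.2 0. ]
[-2.0, 0.0, 50.0] delta [ 13.4 -20.   34.4]
```

View pics/top3.png

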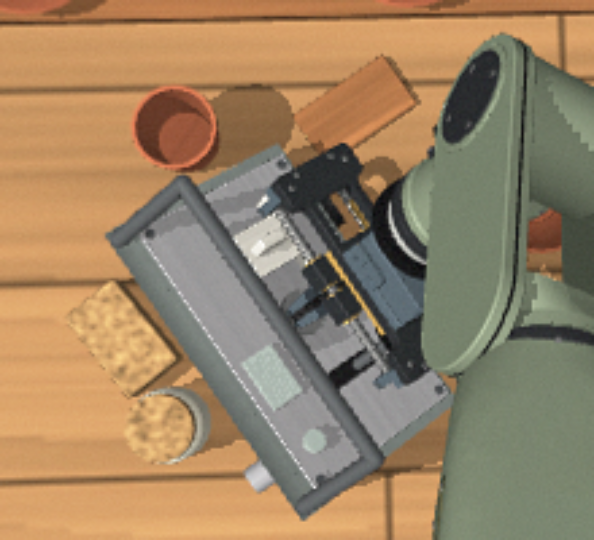

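Request:
play_rows(
  increments=[
    [5.5, -8, 14, 0, 1],
    [6, -9, 15.5, 0, 1],
    [6, -9, 15.5, 0, 1],
    [6, -9, 15, 0, 1],
    [0, 0, 0, 0, 1],
  ],
)

```text
time_s: 10.15
ee_pos: [604.8, 51.6, 171.6]
ee_rot: [177.1, -34.9, 124.1]
force: [0.4, 1.0, -0.8]
gripper_width: -0.0
```

```bash
python3 go.py -70 60 70 -70 60 28;python3 - <<'E'
from workcell import env
import cv2
f=env.grab_frame("top")[:,:,::-1][120:320,120:340];cv2.imwrite(f"pics/top4.png",cv2.resize(f,None,fx=2.7,fy=2.7))
E
```

```text
t 10.15 q [ -9.9  34.3  80.   26.5  89.5 -49. ] p [604.8  51.6 171.6] F [ 0.4  1.  -0.8] w -0.0
lean 35.0 az 119.0 toolx az 124.1
tip panel [-2.6  0.4 80.1] tool in panel
 [[ 1.    0.   -0.  ]
 [ 0.   -1.   -0.05]
 [-0.    0.05 -1.  ]] F panel [ 0.  -0.9 -1. ]
[-70.0, 60.0, 70.0] delta [-21.9 -74.3 -46.9]
[-70.0, 60.0, 28.0] delta [-13.4  20.  -34.4]
```

View pics/top4.png

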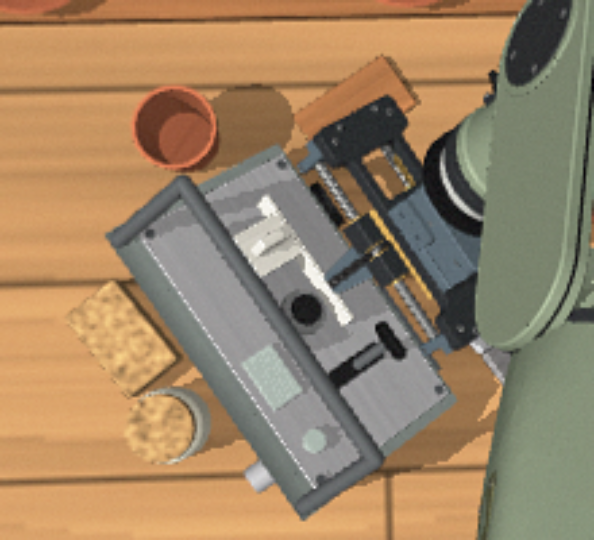

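The lever has dropped: its crossbar is at about (390,342) and the button is back out. Next I'll go below the crossbar and push it up the slope.

Request:
play_rows(
  increments=[
    [-6, -26, -17, 0, 1],
    [-6, -26, -17, 0, 1],
    [-7, -26, -17, 0, 1],
    [-4.5, 6.7, -11.5, 0, 1],
    [-4.5, 6.7, -11.5, 0, 1],
    [-4.8, 7, -12, 0, 1],
    [0, 0, 0, 0, 1],
  ],
)

```text
time_s: 11.08
ee_pos: [569.8, -4.3, 84.1]
ee_rot: [177.4, -35.1, 124.1]
force: [0.5, -0.4, 0.1]
gripper_width: 0.5
```

```bash
python3 go.py -62 60 25 -22 60 25 -8 60 25 -4 60 25
```

```text
t 11.07 q [-15.   37.2  88.6  24.6  81.3 -58. ] p [569.8  -4.3  84.1] F [ 0.5 -0.4  0.1] w 0.5
lean 35.2 az 119.5 toolx az 124.1
tip panel [-74.7  60.7  23.8] tool in panel
 [[ 1.    0.    0.  ]
 [ 0.   -1.   -0.04]
 [ 0.    0.04 -1.  ]] F panel [-0.4 -0.2  0.4]
[-62.0, 60.0, 25.0] delta [-4.8  8.4  8.3]
[-22.0, 60.0, 25.0] delta [-18.3  27.2  22.9]
[-8.0, 60.0, 25.0] delta [-6.4  9.5  8. ]
[-4.0, 60.0, 25.0] delta [-1.8  2.7  2.3]
```

Request:
play_rows(
  increments=[
    [-4.8, 8.4, 8.3, 0, 1],
    [-4.6, 6.8, 5.7, 0, 1],
    [-4.6, 6.8, 5.7, 0, 1],
    [-4.6, 6.8, 5.7, 0, 1],
    [-4.6, 6.8, 5.7, 0, 1],
    [-3.2, 4.8, 4, 0, 1],
    [-3.2, 4.8, 4, 0, 1],
    [-0.9, 1.4, 1.1, 0, 1],
    [0, 0, 0, 0, 1],
  ],
)

```text
time_s: 12.2
ee_pos: [541.8, 37.7, 123.0]
ee_rot: [177.3, -34.5, 124.0]
force: [5.1, -11.3, -8.1]
gripper_width: 0.1
```

```bash
python3 go.py -4 60 25 -70 60 25;python3 - <<'E'
from workcell import env
import cv2
f=env.grab_frame("top")[:,:,::-1][120:320,120:340];cv2.imwrite(f"pics/top5.png",cv2.resize(f,None,fx=2.7,fy=2.7))
E
```

```text
t 12.2 q [-11.9  31.8  92.4  25.6  81.1 -54.9] p [541.8  37.7 123. ] F [  5.1 -11.3  -8.1] w 0.1
lean 34.5 az 119.2 toolx az 124.0
tip panel [-11.2  60.5  26.8] tool in panel
 [[ 1.    0.   -0.01]
 [ 0.   -1.   -0.05]
 [-0.01  0.05 -1.  ]] F panel [-14.6   2.1   0.4]
[-4.0, 60.0, 25.0] delta [-3.4  6.   2.7]
[-70.0, 60.0, 25.0] delta [ 30.2 -44.9 -37.9]
```

View pics/top5.png

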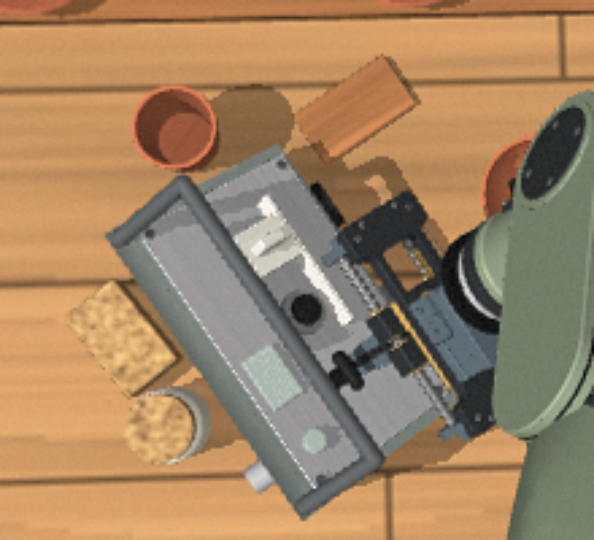

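Request:
play_rows(
  increments=[
    [-1.8, 2.7, 2.3, 0, 1],
    [0, 0, 0, 0, 1],
  ],
)

```text
time_s: 12.5
ee_pos: [541.6, 38.0, 123.8]
ee_rot: [177.3, -34.1, 124.0]
force: [8.0, -15.5, -12.9]
gripper_width: 0.6
```

```bash
python3 go.py
```

```text
t 12.5 q [-11.8  31.5  92.6  25.4  80.8 -54.7] p [541.6  38.  123.8] F [  8.  -15.5 -12.9] w 0.6
lean 34.1 az 119.2 toolx az 124.0
tip panel [-10.5  60.5  27.1] tool in panel
 [[ 1.    0.   -0.02]
 [ 0.   -1.   -0.05]
 [-0.02  0.05 -1.  ]] F panel [-21.6   2.   -0.7]
```

Force rose to 21.6 N with almost no further travel, so the lever is on its stop. I'll back off down the slope.

Request:
play_rows(
  increments=[
    [2.5, -3.8, -3.2, 0, 1],
    [4, -6, -5, 0, 1],
    [6, -9, -7.5, 0, 1],
    [8, -12, -8, 0, 1],
    [0, 0, 0, 0, 1],
  ],
)

```text
time_s: 13.12
ee_pos: [559.2, 12.2, 102.6]
ee_rot: [177.3, -35.1, 123.9]
force: [-0.2, -0.5, 0.4]
gripper_width: 0.4
```

```bash
python3 go.py -40 60 90 0 -105 90 0 -105 24;python3 - <<'E'
from workcell import env
import cv2
f=env.grab_frame("top")[:,:,::-1][120:320,120:340];cv2.imwrite(f"pics/top6.png",cv2.resize(f,None,fx=2.7,fy=2.7))
E
```

```text
t 13.12 q [-13.9  35.   90.   25.1  81.7 -56.7] p [559.2  12.2 102.6] F [-0.2 -0.5  0.4] w 0.4
lean 35.2 az 119.3 toolx az 123.9
tip panel [-48.   60.3  27.7] tool in panel
 [[ 1.    0.    0.  ]
 [ 0.   -1.   -0.05]
 [ 0.    0.05 -1.  ]] F panel [0.  0.5 0.5]
[-40.0, 60.0, 90.0] delta [ 16.5 -24.   55.6]
[0.0, -105.0, 90.0] delta [118.7 119.2  22.9]
[0.0, -105.0, 24.0] delta [-21.1  31.4 -54.1]
```

View pics/top6.png

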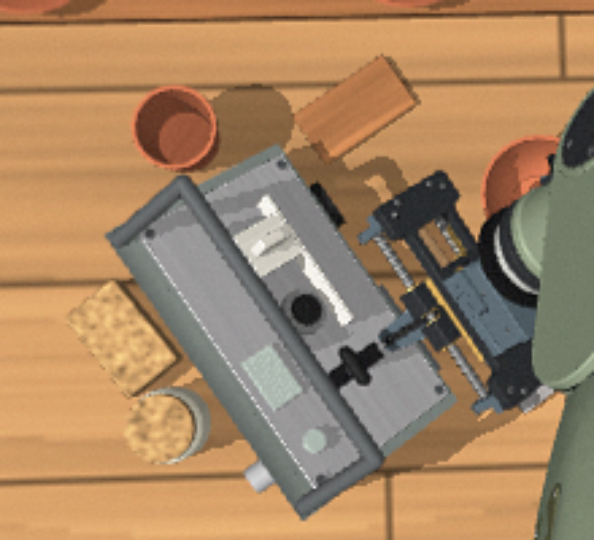

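```bash
python3 - <<'E'
from go import *
from workcell import env
T=env.calibration("top");S=env.calibration("scene")
for y in (-52,-60,-66,-72):
    print(y,((proj(b2w(p2b((0,y,38)),Q),T)[0]-120+.5)*2.7-.5).round(0),((proj(b2w(p2b((0,y,38)),Q),S)[0]-[235,125]+.5)*4-.5).round(0))
E
python3 - <<'E'
import cv2
f=cv2.imread("pics/top6.png")[180:340,200:380];cv2.imwrite("pics/top6z.png",cv2.resize(f,None,fx=3,fy=3))
E
```

```text
-52 [282. 244.] [378. 301.]
-60 [276. 235.] [391. 307.]
-66 [272. 229.] [401. 312.]
-72 [268. 223.] [411. 316.]
```

View pics/top6z.png

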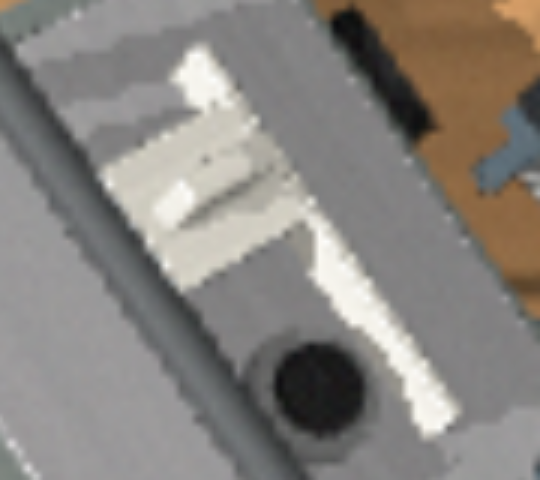

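Request:
play_rows(
  increments=[
    [6.5, -10, 18, 0, 1],
    [5, -7, 19, 0, 1],
    [5, -7, 18.6, 0, 1],
    [27, 28, 6, 0, 1],
    [27, 28, 6, 0, 1],
    [27, 28, 6, 0, 1],
    [27.7, 28.6, 5, 0, 1],
    [0, 0, 0, 0, 1],
  ],
)

```text
time_s: 14.18
ee_pos: [684.9, 103.9, 182.2]
ee_rot: [177.2, -35.0, 124.3]
force: [-0.1, -0.4, -0.2]
gripper_width: 0.8
```

```bash
python3 go.py 0 -93 50 0 -93 25 0 -20 25
python3 - <<'E'
from workcell import env
import cv2
f=env.grab_frame("top")[:,:,::-1][120:320,120:340];cv2.imwrite(f"pics/top7.png",cv2.resize(f,None,fx=2.7,fy=2.7))
E
```

```text
t 14.18 q [ -5.1  40.6  66.1  28.4  94.4 -41.6] p [684.9 103.9 182.2] F [-0.1 -0.4 -0.2] w 0.8
lean 35.1 az 119.4 toolx az 124.3
tip panel [  2.6 -95.1  89.5] tool in panel
 [[ 1.    0.01  0.  ]
 [ 0.01 -1.   -0.05]
 [ 0.    0.05 -1.  ]] F panel [-0.4  0.3 -0. ]
[0.0, -93.0, 50.0] delta [-13.2  15.9 -33.8]
[0.0, -93.0, 25.0] delta [ -8.   11.9 -20.5]
[0.0, -20.0, 25.0] delta [-60.6 -40.7   0. ]
```

View pics/top7.png

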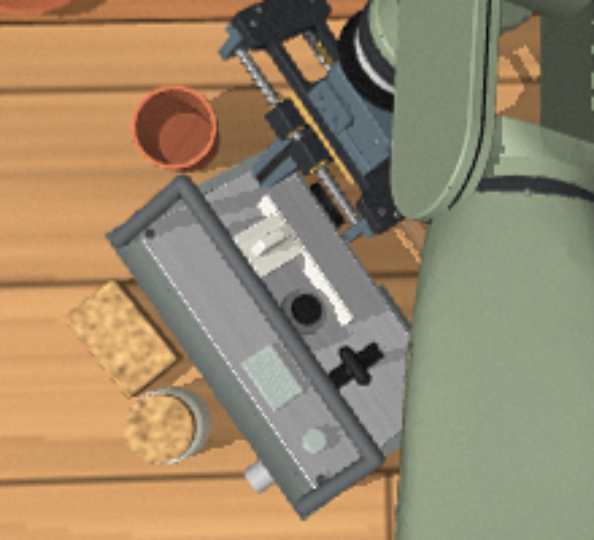

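Request:
play_rows(
  increments=[
    [-7, 8, -17, 0, 1],
    [-6.2, 7.9, -16.8, 0, 1],
    [-4, 6, -10.2, 0, 1],
    [-4, 5.9, -10.2, 0, 1],
    [0, 0, 0, 0, 1],
  ],
)

```text
time_s: 14.85
ee_pos: [662.3, 129.2, 127.5]
ee_rot: [177.3, -35.1, 124.0]
force: [-0.0, -1.2, -0.1]
gripper_width: 0.3
```

```bash
python3 go.py 0 -93 25 0 -30 25 0 -18 25
```

```text
t 14.85 q [ -3.3  40.7  74.2  29.   86.5 -43.9] p [662.3 129.2 127.5] F [-0.  -1.2 -0.1] w 0.3
lean 35.2 az 119.4 toolx az 124.0
tip panel [ -1.3 -90.5  25.4] tool in panel
 [[ 1.    0.    0.  ]
 [ 0.   -1.   -0.05]
 [ 0.    0.05 -1.  ]] F panel [-0.9  0.7  0.5]
[0.0, -93.0, 25.0] delta [1.3 2.5 0.4]
[0.0, -30.0, 25.0] delta [-52.3 -35.1   0. ]
[0.0, -18.0, 25.0] delta [-10.   -6.7   0. ]
```

Request:
play_rows(
  increments=[
    [-7.9, -5, 0, 0, 1],
    [-7.9, -5, 0, 0, 1],
    [-7.9, -5, 0, 0, 1],
    [-7.9, -5.3, 0, 0, 1],
    [-7.9, -5.3, 0, 0, 1],
    [-7.9, -5.3, 0, 0, 1],
    [-7.9, -5.3, 0, 0, 1],
    [0, 0, 0, 0, 1],
  ],
)

```text
time_s: 15.85
ee_pos: [606.7, 92.4, 128.0]
ee_rot: [177.4, -35.1, 124.0]
force: [-0.3, 0.7, -0.5]
gripper_width: 0.6
```

```bash
python3 go.py 0 -18 25
```

```text
t 15.85 q [ -6.6  36.2  83.1  27.9  83.9 -48.6] p [606.7  92.4 128. ] F [-0.3  0.7 -0.5] w 0.6
lean 35.2 az 119.4 toolx az 124.0
tip panel [ -0.6 -23.9  25.5] tool in panel
 [[ 1.    0.    0.  ]
 [ 0.   -1.   -0.05]
 [ 0.    0.05 -1.  ]] F panel [ 0.3 -0.2 -0.8]
[0.0, -18.0, 25.0] delta [-5.3 -2.6 -0.1]
```

Request:
play_rows(
  increments=[
    [-2.5, -1.6, 0, 0, 1],
    [-2.5, -1.6, 0, 0, 1],
    [-1.7, -1.1, 0, 0, 1],
    [-1.7, -1.1, 0, 0, 1],
    [0, 0, 0, 0, 1],
  ],
)

```text
time_s: 16.48
ee_pos: [599.1, 87.4, 127.9]
ee_rot: [177.3, -35.0, 124.0]
force: [-0.2, 1.3, 0.4]
gripper_width: 0.8
```

```bash
python3 go.py
python3 - <<'E'
from workcell import env
import cv2
f=env.grab_frame("top")[:,:,::-1][120:320,120:340];cv2.imwrite(f"pics/top8.png",cv2.resize(f,None,fx=2.7,fy=2.7))
E
```

```text
t 16.48 q [ -7.1  35.7  84.3  27.8  83.5 -49.3] p [599.1  87.4 127.9] F [-0.2  1.3  0.4] w 0.8
lean 35.1 az 119.3 toolx az 124.0
tip panel [ -0.6 -14.7  25.4] tool in panel
 [[ 1.    0.    0.  ]
 [ 0.   -1.   -0.05]
 [ 0.    0.05 -1.  ]] F panel [ 1.2 -0.6 -0.4]
```

View pics/top8.png

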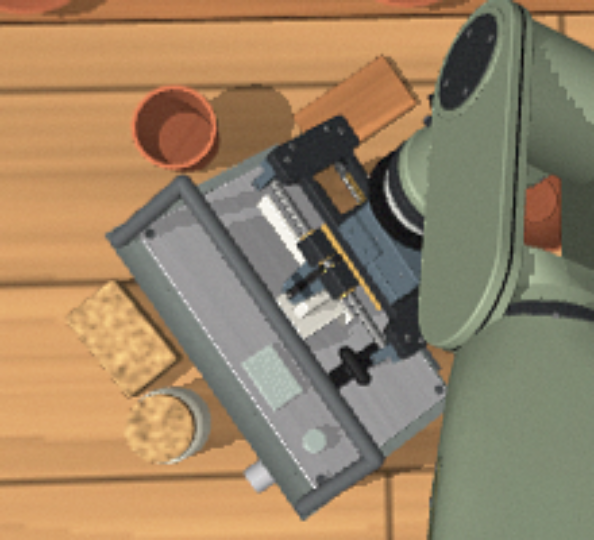

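The shutter is moving, but there's no stop force yet. I'll keep pushing in small steps.

Request:
play_rows(
  increments=[
    [-1.7, -1.1, 0, 0, 1],
    [-1.7, -1.1, 0, 0, 1],
    [0, 0, 0, 0, 1],
  ],
)

```text
time_s: 16.9
ee_pos: [598.3, 86.7, 128.0]
ee_rot: [176.9, -35.0, 124.1]
force: [5.0, 6.4, -2.9]
gripper_width: 0.6
```

```bash
python3 go.py
```

```text
t 16.9 q [ -7.2  35.4  84.7  28.   83.1 -49.6] p [598.3  86.7 128. ] F [ 5.   6.4 -2.9] w 0.6
lean 35.1 az 118.6 toolx az 124.1
tip panel [ -0.6 -13.8  25.6] tool in panel
 [[ 1.    0.   -0.  ]
 [ 0.   -1.   -0.05]
 [-0.    0.05 -1.  ]] F panel [ 0.4 -7.7 -3.8]
```

Request:
play_rows(
  increments=[
    [-1.7, -1.1, 0, 0, 1],
    [0, 0, 0, 0, 1],
  ],
)

```text
time_s: 17.15
ee_pos: [598.1, 86.6, 128.2]
ee_rot: [176.6, -34.9, 124.1]
force: [9.8, 10.1, -5.1]
gripper_width: 0.4
```

```bash
python3 go.py
```

```text
t 17.15 q [ -7.3  35.3  84.9  28.1  82.9 -49.7] p [598.1  86.6 128.2] F [ 9.8 10.1 -5.1] w 0.4
lean 35.1 az 118.2 toolx az 124.1
tip panel [ -0.6 -13.7  25.7] tool in panel
 [[ 1.    0.   -0.  ]
 [ 0.   -1.   -0.06]
 [-0.    0.06 -1.  ]] F panel [ -0.6 -13.7  -5.9]
```

Firmly on the end stop. I'll back off towards -y, then go straight out along the face normal.

Request:
play_rows(
  increments=[
    [5, 3.3, 0, 0, 1],
    [8, 5.4, 0, 0, 1],
    [8, -10, 20, 0, 1],
    [8, -12, 20, 0, 1],
    [9, -14, 24, 0, 1],
    [12, -20, 30, 0, 1],
    [20, -40, 30, 0, 1],
    [20, -40, 30, 0, 1],
    [0, 0, 0, 0, 1],
  ],
)

```text
time_s: 18.27
ee_pos: [685.8, -46.3, 283.3]
ee_rot: [177.1, -34.8, 123.9]
force: [0.1, 0.4, -0.5]
gripper_width: 0.5
```

```bash
python3 go.py
python3 - <<'E'
from workcell import env
import cv2
f=env.grab_frame("top")[:,:,::-1][120:320,120:340];cv2.imwrite(f"pics/top9.png",cv2.resize(f,None,fx=2.7,fy=2.7))
f=env.grab_frame("scene")[:,:,::-1][125:305,210:425];cv2.imwrite(f"pics/scene9.png",cv2.resize(f,None,fx=3,fy=3))
E
```

```text
t 18.27 q [-15.8  40.7  51.5  26.  111.7 -44.3] p [685.8 -46.3 283.3] F [ 0.1  0.4 -0.5] w 0.5
lean 34.9 az 118.9 toolx az 123.9
tip panel [-42.  -12.2 244.1] tool in panel
 [[ 1.    0.   -0.  ]
 [ 0.   -1.   -0.05]
 [-0.    0.05 -1.  ]] F panel [-0.1 -0.3 -0.5]
```

View pics/top9.png

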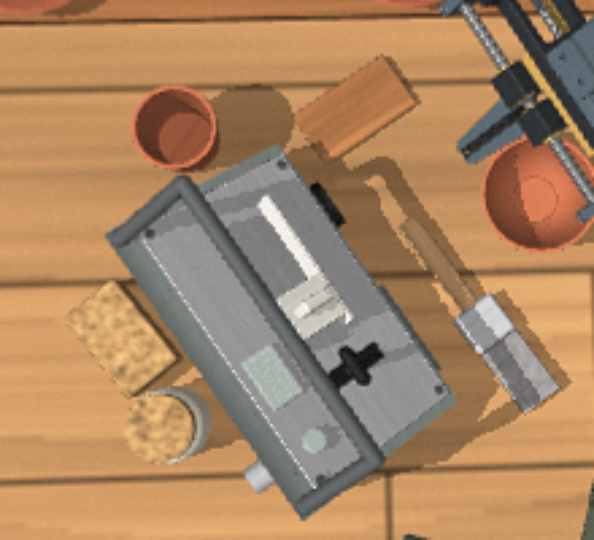

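View pics/scene9.png

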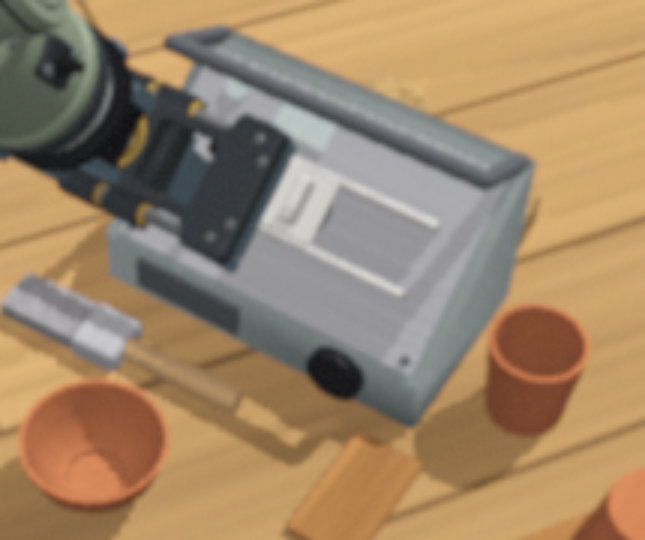

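```bash
python3 -c "
from workcell import env
print(env.job_done())"
```

```text
the job is handed in; nothing more can be done
None
```

The trip-switch test is done in the order asked, and I handed the job in at about 18.4 s of the 48 s allowed.

- **Tool tilt:** the moves only allow turns about vertical, and a vertical gripper would have hit the guard bar. I reached past the arm's limit in open space until the tool leaned 35°, and it kept that lean. With the tool along the face normal, everything cleared the guard.
- **Button:** pressed fully in, at about 14 N. The next top picture showed the lever dropped and the button back out.
- **Lever:** pushed up to its stop, where the force rose to 21.6 N with almost no further travel. After I let go it returned to its original latched position, and it was still there in the last top picture.
- **Shutter:** slid until it met its end stop, where the force rose to 13.7 N with almost no further travel. In the last picture the tab is at about (318,300); the geometry puts a fully shut tab at (318,299).
- **Final state:** the arm is clear and the force reading is about zero. The bowl, jar, rib, brush, block and cup look unmoved in the pictures.

Two measurements disagreed slightly with the given dimensions. The lever stop came about 3 mm before, and the shutter stop about 5 mm after, the point I expected from the 32 mm pads and the 118 mm over the finger backs. I relied on the stop forces and the pictures for both.

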